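Prime the weld seams of hinge plates in a holding jig

ROBOT

A 7-joint arm with a two-finger parallel gripper is mounted at the origin on the work surface. World frame = base frame: x ahead of the robot, y to its left, z up, the work surface at z = 0. Lengths are in m, angles in rad, forces in N, time in s.
With the tool pointing down it reaches from about 0.4 to 0.9 m from the base axis. Payload 5.5 kg.
Tool frame: the origin (TCP) lies midway between the tips of the shut fingers; the grasp point (between the pads) lies 19 mm behind it; z points along the fingers, y is the line along which they close (so a half turn about z gives the same grasp; the last joint's range is limited). The gripper opens to 85 mm and grips with 20 to 120 N. Pads are 22 mm wide; open, the fingers measure 114 mm over their backs; the gripper's body (76 mm by 85 mm) begins 54 mm behind the grasp point. The pads swing forward as they close: fully open they stand 13 mm farther back than shut.
Start: joints at [-1.055, 0.501, -0.427, 1.55, 0.221, 1.138, -0.21], TCP at [0.163, 0.629, 0.231] pointing down, gripper open.
Joint ranges: [-2.88, 2.88], [-0.31, 2.03], [-1.54, 1.56], [0.2, 2.42], [-1.41, 4.55], [0.19, 2.02], [-2.57, 2.57]. Speed limits (rad/s): [2.57, 2.57, 3.14, 3.14, 3.14, 3.14, 3.14].

INTERFACE

Orientations are given as a unit quaternion [x, y, z, w].
In Python, from bench import bot gives the robot as it stands. The module is installed in compiled form; this text tells all that it offers. Calls block until the motion is done:
- bot.move_pose(position, orientation): joint-space move of the TCP to a pose.
- bot.line_to(position, rotation=None, rate=0.15): straight line of the TCP; rotation=None keeps the orientation; rate is the mean speed in m/s.
- bot.goto_joints(angles): joint-space move.
- bot.open() and bot.grasp(grip_force=None): open the fingers fully, or close them until they stop; grip_force is the grip in N (None keeps the last).
- bot.pause(seconds).
- bot.inverse_kinematics(position, orientation): joint angles nearest the present ones, or None.
- bot.state(): the state.
- bot.read_camera(name): name is "scene" or "top" or "wrist"; returns the picture (480x640x3 uint8, red, green, blue); there is no depth.
- bot.calibration(name): a dict with "K" (3x3 intrinsics, pixels), "eye" and "attitude" of the camera in the world; the wrist camera has in their place "tool_from_camera" (4x4, takes a point from camera to tool coordinates, whose origin is the TCP and whose axes are the flange's). Camera axes: x right, y down, z forward; pixel columns grow to the right and rows downward; lengths in m; the calibration is good to about 2 mm. A picture is of the moment at which its call begins: read the wrist's pose just before it. calibration takes no time and is no camera call.
A pose or a line that the arm cannot do raises bot.PlanningError and nothing moves.
- bot.finish_job(): hands the job in; it is judged then, once.
The state is a dict: "time_s": time; "q": joint angles; "joint_vel": joint speeds; "joint_torque": joint torques, N m; "tcp_pos": TCP position; "tcp_rot": TCP orientation; "ft_force": force on the tool from outside, world axes, zero at the start; "moment": the same for the moment, N m; "opening": opening from 0.0 (shut) to 1.0 (fully open); "grip_force": force on a finger pad.
Only numpy, scipy, OpenCV 4.12 (cv2) and the standard library are available. Lean on these libraries where they do the work, as an engineer would, in place of code of your own. Each camera call takes 0.05 s, during which the arm holds its last target. There are 200 camera calls.

TASK

Put every hinge plate on the bench into its own nest of the holding jig, seam towards you and lug towards the lock bar (open the bar first if it is not open), then slide the bar fully home. Take the primer pen and go along the bare weld seam of each plate in turn, working along the row away from the lock grip: draw the nib, pressed lightly, over the whole length of the seam at about 2 cm a second, without touching the coating beside it. Then stand the pen back in its stand, nib down, leaving the plates locked in the jig and everything else where it was.

Things in the scene. Friction and masses are not known exactly. Their poses are not given: they have to be found in the camera images.
- plate_long: long hinge plate, dark coated steel, 104 x 120 x 6 mm (x, y, z). Solid lug 36 x 24 mm (x, y) stands on it at x = 18, y = 0, from z = 6 to 51: pick it up by the lug's flat sides, 24 apart along y. Bare bright weld seam along y at x = -24, flush with the top. Origin: centre of underside, z up. 0.40 kg +-20 %. None if absent in this run
- long_seam_start (a point): point on the weld seam of the long plate, on the top surface, 10 mm in from the plate's +y end, the end nearest the lock grip when the plate is in its nest
- long_seam_middle (a point): point on the weld seam of the long plate, on the top surface, half way along the seam
- long_seam_end (a point): point on the weld seam of the long plate, on the top surface, 10 mm in from the plate's -y end
- plate_mid: middle-sized hinge plate, dark coated steel, 104 x 95 x 6 mm (x, y, z). Solid lug 36 x 24 mm (x, y) stands on it at x = 18, y = 0, from z = 6 to 51: pick it up by the lug's flat sides, 24 apart along y. Bare bright weld seam along y at x = -24, flush with the top. Origin: centre of underside, z up. 0.35 kg +-20 %. None if absent in this run
- mid_seam_start (a point): point on the weld seam of the middle-sized plate, on the top surface, 10 mm in from the plate's +y end, the end nearest the lock grip when the plate is in its nest
- mid_seam_middle (a point): point on the weld seam of the middle-sized plate, on the top surface, half way along the seam
- mid_seam_end (a point): point on the weld seam of the middle-sized plate, on the top surface, 10 mm in from the plate's -y end
- plate_short: short hinge plate, dark coated steel, 104 x 70 x 6 mm (x, y, z). Solid lug 36 x 24 mm (x, y) stands on it at x = 18, y = 0, from z = 6 to 51: pick it up by the lug's flat sides, 24 apart along y. Bare bright weld seam along y at x = -24, flush with the top. Origin: centre of underside, z up. 0.30 kg +-20 %. None if absent in this run
- short_seam_start (a point): point on the weld seam of the short plate, on the top surface, 10 mm in from the plate's +y end, the end nearest the lock grip when the plate is in its nest
- short_seam_middle (a point): point on the weld seam of the short plate, on the top surface, half way along the seam
- short_seam_end (a point): point on the weld seam of the short plate, on the top surface, 10 mm in from the plate's -y end
- jig: holding jig fixed to the bench, 155 x 375 mm (x, y). Rails frame 3 nests in a row, centres at x = 0: long y = 113.5, middle y = -18, short y = -124.5; 3 mm play all round each plate; floor z = 12, rail top z = 20. A plate lies with its x, y along the jig's x, y: lug to the lock bar (+x), seam to the robot, seam middle at x = -24, z = 18. Origin: on the bench under the nests, z up
- lock (a joint): the jig's lock bar, slides along jig y behind the nests: 0 = open (tongues parked over the rails beside the nests), 0.028 = locked (stop at +y; a tongue 3 mm above each plate's rear edge). Plates go in or out only with the bar open: shut tongues reach 11 mm over a plate's rear edge. Friction 2 N, stays where left; starts anywhere from open to locked
- lock_grip (a point): centre of the top of the lock bar's black grip, a block 22 x 20 mm (jig x, y) at the jig's +y end, from the bar's top (32 above the bench) up to 61; moves with the bar
- pen: primer pen, round aluminium barrel 20 mm diameter, 150 long overall, 70 g; origin at the tip of the unpressed nib, z along the pen to its tail; barrel from z = 28 to 150, below it nib holder and nib. Stands nib down in its stand, the upper 76 mm free to grip from above
- pen_tip (a point): tip of the pen's nib, 6 mm wide, round; sprung: gives up to 5 mm inwards, about 0.5 N per mm
- pen_stand: pen stand fixed to the bench: foot 70 x 70 x 12 mm, square socket 38 x 38 outside, open at the top at z = 86, inside 26 x 26 down to a shoulder at z = 40 on which the barrel rests, then 16 x 16 for the nib; tip of the standing pen on the axis at z = 12. Origin: centre of underside, z up
- tape_roll: cardboard-brown roll of masking tape lying flat, 104 outside diameter, 48 high; origin at the centre of its underside; leave alone
- squeeze_bottle: white plastic squeeze bottle standing up, 60 diameter, about 150 high, origin at the centre of its base; leave alone
- small_tin: paint tin, 86 diameter, 100 high, origin at the centre of its base; leave alone
- mixing_cup: white open mixing cup, 90 rim diameter, 90 high, origin at the centre of its base; leave alone
- mallet: wooden mallet lying on the bench, handle 190 long, head 60 diameter and 100 long; leave alone
- aerosol: spray can standing up, 60 diameter, 192 high, origin at the centre of its base; leave alone
There are look-alikes about, which are no part of the job. What is shaped like the plate_short but green, pink or purple is not meant.

How it is judged:
By the outcome, as a careful person would: the job done as asked, in the order asked, and still so for the second after the job is handed in, with the robot touching nothing.
Of plate_long, plate_mid, plate_short only 2 to 3 are there at a start; the rules pass over those that are not, and their reading is None.
At some moment in a run one of plate_long, plate_mid, plate_short may be knocked a few centimetres aside while the robot is not near it.
It also fails if it takes over 210 s, if anything falls off the work surface, if the arm or the gripper's body presses on something with over 40 N, if the wrist force passes 120 N, or if a joint passes its speed limit or range.

## Working session

There is one attempt and no reset: what is moved stays moved. The work goes in short steps, each a Python script; the robot and the scene stay as the last script left them, time stands still between calls to the robot, and variables do not carry over. Pictures are saved under pics/ and viewed, at most 17 in all, crops included, and the job is handed in when it is done.

```bash
mkdir -p pics
python3 - <<'E'
from bench import bot
import cv2,numpy as np
np.set_printoptions(precision=4,suppress=True)
for n in("top","scene"):
    cv2.imwrite(f"pics/{n}0.png",bot.read_camera(n)[:,:,::-1]);print(n,bot.calibration(n))
print(bot.calibration("wrist"));s=bot.state();print(s)
E
```

```text
top {'K': array([[598.2322,   0.    , 319.3907],
       [  0.    , 598.2322, 241.8167],
       [  0.    ,   0.    ,   1.    ]]), 'eye': array([0.3862, 0.0089, 1.3678]), 'attitude': array([ 0.7079, -0.7054,  0.0264, -0.0253])}
scene {'K': array([[502.47  ,   0.    , 319.3993],
       [  0.    , 502.47  , 231.5532],
       [  0.    ,   0.    ,   1.    ]]), 'eye': array([ 0.8953, -0.7854,  0.7742]), 'attitude': array([ 0.8758,  0.2054, -0.1023, -0.4247])}
{'K': array([[379.5993,   0.    , 319.4413],
       [  0.    , 379.5993, 238.8868],
       [  0.    ,   0.    ,   1.    ]]), 'tool_from_camera': array([[-0.0007, -0.9453, -0.3261,  0.0847],
       [ 1.    , -0.0009,  0.0004, -0.001 ],
       [-0.0007, -0.3261,  0.9453, -0.1429],
       [ 0.    ,  0.    ,  0.    ,  1.    ]])}
{'time_s': 0.1, 'q': array([-1.0548,  0.5018, -0.4268,  1.5513,  0.2208,  1.1383, -0.2103]), 'joint_vel': array([-0.0009, -0.0023,  0.0022, -0.0026, -0.0008,  0.0004,  0.0007]), 'joint_torque': array([ -0.0107, -57.0821,  -5.8383, -28.1744,   0.0105,   0.0057,
         0.    ]), 'tcp_pos': array([0.1625, 0.6287, 0.2304]), 'tcp_rot': array([ 0.126 ,  0.992 , -0.0008, -0.0001]), 'ft_force': array([-0.206 , -0.2774,  0.7029]), 'moment': array([-0.008 , -0.0092, -0.0059]), 'grip_force': 0.0, 'opening': 1.003149612402955}
```

View pics/top0.png

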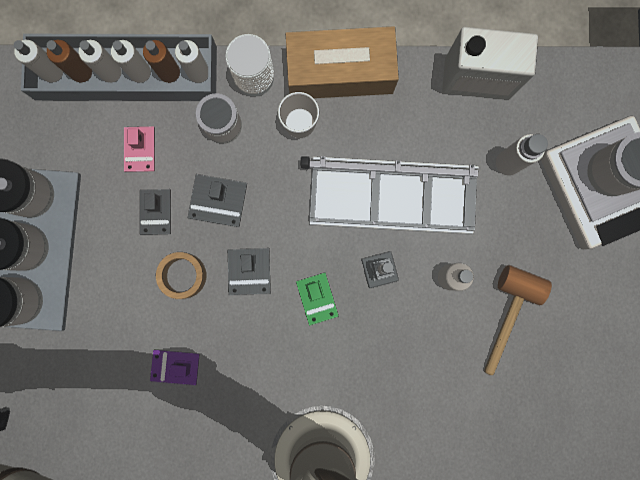

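View pics/scene0.png

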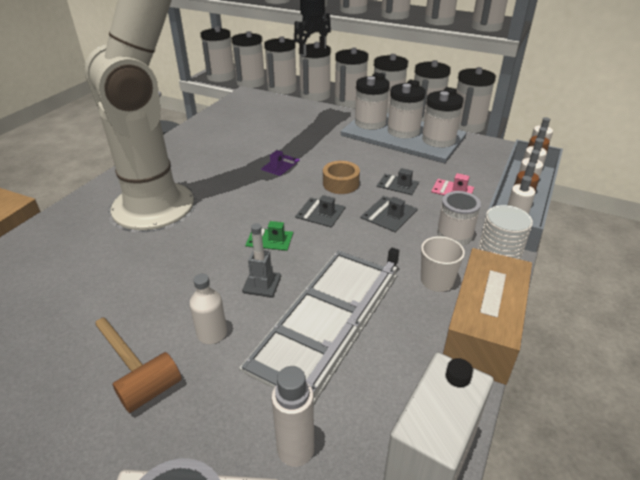

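Three grey plates are on the bench, seams towards the robot: long at (217,200), mid at (249,271), short at (155,212). The jig is at (392,195) with its grip at (305,162), and the pen stand at (381,269). I'll get coarse positions from these, then refine them with the wrist camera.

```bash
cat > h.py <<'E'
from bench import bot
import cv2,numpy as np
from scipy.spatial.transform import Rotation as R
np.set_printoptions(precision=4,suppress=True)
def cam(n):
    c=bot.calibration(n)
    if n!="wrist": return c["K"],np.array(c["eye"]),R.from_quat(c["attitude"]).as_matrix()
    s=bot.state();T=np.eye(4);T[:3,:3]=R.from_quat(s["tcp_rot"]).as_matrix();T[:3,3]=s["tcp_pos"]
    M=T@np.array(c["tool_from_camera"]);return c["K"],M[:3,3],M[:3,:3]
def look(n,name=None):
    C=cam(n);im=bot.read_camera(n)[:,:,::-1].copy()
    if name: cv2.imwrite(f"pics/{name}.png",im)
    return im,C
def ray(C,uv,z):
    K,e,A=C;uv=np.atleast_2d(np.asarray(uv,float))
    d=np.c_[uv,np.ones(len(uv))]@np.linalg.inv(K).T@A.T
    return e+d*((z-e[2])/d[:,2])[:,None]
def proj(C,p):
    K,e,A=C;q=(np.atleast_2d(p)-e)@A@K.T;return q[:,:2]/q[:,2:]
def down(yaw):  # tool z down; tool x = -(x axis of frame with given yaw)
    return (R.from_euler('z',yaw)*R.from_quat([0,1,0,0])).as_quat()
def go(x,y,z,yaw=0.): bot.move_pose([x,y,z],down(yaw))
E
python3 - <<'E'
from h import *
C=cam("top")
for n,uv,z in [("long",(217,200),.006),("mid",(249,271),.006),("short",(155,212),.006),("jig",(392,195),.015),("grip",(305,162),.061),("stand",(380,269),.01)]: print(n,ray(C,uv,z))
go(.45,-.17,.3); go(.45,-.17,.25)
im,C=look("wrist","jig"); print(C[1],bot.state()["tcp_pos"],bot.state()["time_s"])
E
```

```text
long [[0.5814 0.2421 0.006 ]]
mid [[0.419  0.1667 0.006 ]]
short [[0.5532 0.3835 0.006 ]]
jig [[ 0.5931 -0.1584  0.015 ]]
grip [[0.659  0.0394 0.061 ]]
stand [[ 0.4245 -0.1308  0.01  ]]
[ 0.3646 -0.1702  0.3924] [ 0.4502 -0.1699  0.2505] 3.4583
```

View pics/jig.png

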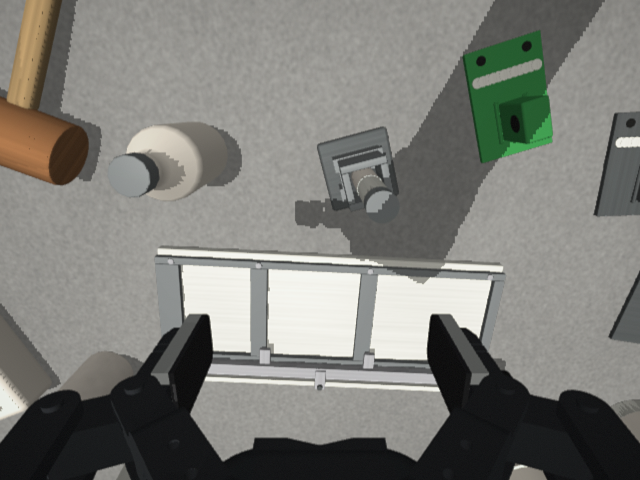

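The jig is visible at x 155–505, y 248–390, with its bar side partly behind the fingers. I'll shift the view forward.

Run:
```python
from h import *
go(.585,-.155,.25)
im,C=look("wrist","jig2"); print(C[1],bot.state()["time_s"])
cv2.imwrite("pics/jig2c.png",cv2.resize(im[60:360,120:520],(800,600),interpolation=cv2.INTER_CUBIC))
```

```text
[ 0.5009 -0.1557  0.3938] 4.1083
```

View pics/jig2c.png

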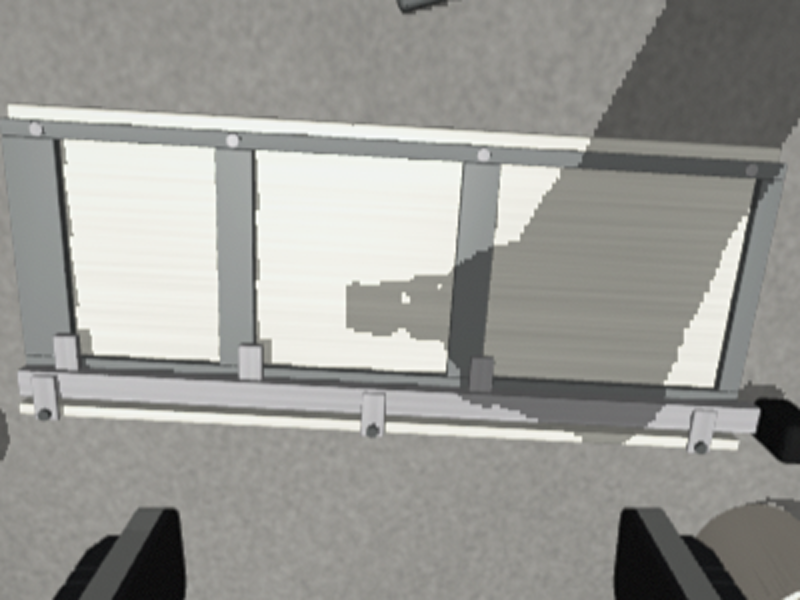

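The bar is nearly open: tongues at crop (66,352), (250,362) and (481,375), slightly off the rails. Next I'll fit the jig edges with subpixel precision and look at each plate.

```bash
cat >> h.py <<'E'
def edge(im,axis,span,win,sign):
    """points of strongest gradient along `axis` ('row' = scan rows in each column of span)."""
    g=cv2.GaussianBlur(im.max(2).astype(np.float32),(3,3),0);g=g if axis=='row' else g.T
    P=[]
    for c in range(*span):
        w=win(c) if callable(win) else win
        d=sign*np.gradient(g[w[0]:w[1],c]);i=int(np.clip(d.argmax(),1,len(d)-2));a,b,e=d[i-1:i+2]
        k=w[0]+i+(.5*(a-e)/(a-2*b+e) if a-2*b+e else 0);P.append((c,k) if axis=='row' else (k,c))
    return np.array(P,np.float32)
def fitl(P): 
    v=cv2.fitLine(P.astype(np.float32),cv2.DIST_HUBER,0,.001,.001).ravel();return v[2:],v[:2]
def seam(im,C,guess,z,L):
    """seam rect near guess (world xy): returns centre, yaw (direction of +y minus 90deg), length, width"""
    m=(im.min(2)>150).astype(np.uint8);best=None
    n,lab=cv2.connectedComponents(m)
    for i in range(1,n):
        P=np.argwhere(lab==i)[:,::-1]
        if not 60<len(P)<4000: continue
        h=cv2.convexHull(P.astype(np.int32)).reshape(-1,2).astype(np.float32);W=ray(C,h,z)[:,:2]
        (c,(w,l),a)=cv2.minAreaRect((W*1000).astype(np.float32))
        A=ray(C,P,z)[:,:2];mu=A.mean(0);ev,V=np.linalg.eigh(np.cov((A-mu).T));d=V[:,1]*np.sign(V[1,1])
        s=(A-mu)@d;ctr=mu+d*(s.max()+s.min())/2
        dist=np.hypot(*(ctr-guess))
        if max(w,l)>.6*L*1000 and max(w,l)<1.15*L*1000 and min(w,l)<20 and dist<.06 and (best is None or dist<best[-1]):
            best=(ctr,np.arctan2(-d[0],d[1]),np.ptp(s),min(w,l)/1000,dist)
    return best
E
python3 - <<'E'
from h import *
im=cv2.imread("pics/jig2.png");C=cam("wrist")
f=np.vstack([edge(im,'row',(160,222),(122,142),1),edge(im,'row',(252,340),(126,146),1)])
F=ray(C,f,.02);p,d=fitl(F[:,:2]*1000);d=d*np.sign(d[1]);ey=d/1;print("front",p,d,"yaw",np.degrees(np.arctan2(-d[0],d[1])),"res",np.std((F[:,:2]*1000-p)@[d[1],-d[0]]))
ex=np.array([d[1],-d[0]])
if ex[0]<0: ex=-ex
def rowline(span,win,s):
    e=ray(C,edge(im,'col',span,win,s),.02)[:,:2]*1000;q,v=fitl(e);v*=np.sign(v[0]);print(win,"ang",np.degrees(np.arctan2(v[1],v[0])),"y",np.median(e@ey),np.std(e@ey));return np.median(e@ey)
B=rowline((145,225),(220,236),-1); Cc=rowline((150,235),(358,376),1)
print("B-C",Cc-B)
X=p@ex+55; Y=((B+86.5)+(Cc-50.5))/2
print("jig",X*ex+Y*ey)
for n,g,L in(("mid",(.419,.167),.095),("long",(.581,.242),.12),("short",(.553,.3835),.07)):
    bot.move_pose([g[0],g[1],.25],down(0)) 
    im,C=look("wrist","v_"+n); print(n,seam(im,C,np.array(g)-[.024,0],.006,L),bot.state()["time_s"])
cv2.imwrite("pics/three.png",np.hstack([cv2.imread(f"pics/v_{n}.png")[50:350,190:450] for n in("mid","long","short")]))
E
```

```text
front [ 524.1478 -228.6343] [0.0564 0.9984] yaw -3.234454 res 0.14914686282197623
(220, 236) ang -3.2264347 y -214.30844197773615 0.16591774826198624
(358, 376) ang -3.3786018 y -77.42393955883111 0.2639938945199449
B-C 136.88450241890504
jig [ 583.0565 -161.0198]
mid (array([0.3939, 0.1569]), np.float64(0.03840302401481017), np.float64(0.06932661808738393), 0.010581610679626464, np.float64(0.010189871968462405)) 5.5167
long (array([0.5539, 0.23  ]), np.float64(-0.17213367192999054), np.float64(0.0818665529327623), 0.010657209396362305, np.float64(0.012432541339109378)) 6.3083
short (array([0.5296, 0.3836]), np.float64(0.02185942980551275), np.float64(0.06430285446601249), 0.010167008399963378, np.float64(0.0005646917107251215)) 6.9917
```

View pics/three.png

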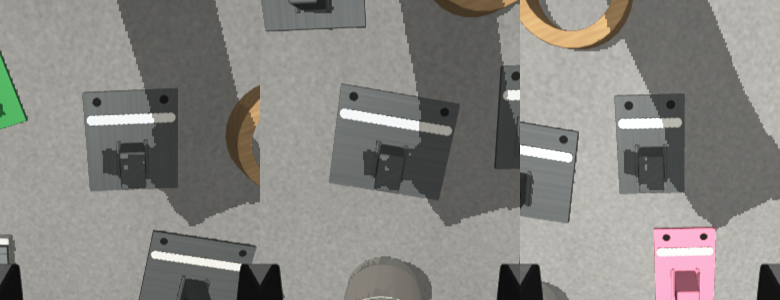

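The jig fit is consistent (nest spacing 136.9 mm against 137 nominal; yaw −3.2°). Each plate's seam lies partly in the arm's shadow, so I'll lower the seam threshold. Next, open the bar.

```bash
sed -i 's/min(2)>150/min(2)>112/' h.py
cat >> h.py <<'E'
JY=np.radians(-3.23);JP=np.array([.58306,-.16102]);EX=np.array([np.cos(JY),np.sin(JY)]);EY=np.array([-np.sin(JY),np.cos(JY)])
def j2w(x,y): return JP+x*EX+y*EY
def w2j(p): d=np.asarray(p)[:2]-JP;return np.array([d@EX,d@EY])
E
python3 - <<'E'
from h import *
go(.62,.035,.25,JY)
im,C=look("wrist","grip")
m=(im.max(2)<45).astype(np.uint8);n,lab,st,ce=cv2.connectedComponentsWithStats(m)
g=proj(C,[.659,.039,.061])[0];print("expect",g)
i=min((k for k in range(1,n) if 80<st[k][4]<3000),key=lambda k:np.hypot(*(ce[k]-g)));print(st[i],ce[i])
x,y,w,h,_=st[i];P=ray(C,[[x+w/2,y+h],[x,y+h],[x+w,y+h],[x+w/2,y]],.061);print(P,w2j(P[0]))
cv2.imwrite("pics/gripc.png",cv2.resize(im[60:320,200:440],None,fx=2,fy=2))
E
```

```text
expect [323.9751 248.25  ]
[315 229  21  30 561] [324.8307 243.5918]
[[0.6699 0.0399 0.061 ]
 [0.6693 0.03   0.061 ]
 [0.6704 0.0498 0.061 ]
 [0.6403 0.0413 0.061 ]] [0.0753 0.2055]
```

View pics/gripc.png

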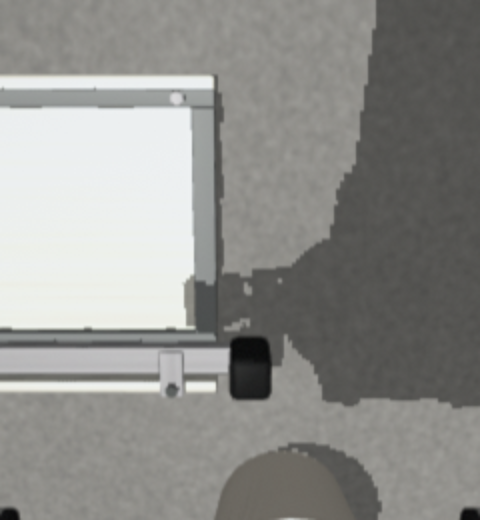

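The black grip is at crop (250,367), centre about jig (64, 205) mm, and the cup rim sits just beyond it. I'll check the clearance, then grip it and pull it open.

Run:
```python
from h import *
C=cam("wrist");print("cup rim front",ray(C,[345,285],.09),ray(C,[345,281],.09))
p=j2w(.063,.2055);print(p)
bot.move_pose([*p,.12],down(JY));bot.line_to([*p,.039],down(JY),.1)
print(bot.state()["ft_force"]);bot.grasp(30);s=bot.state();print(s["opening"],s["grip_force"],s["ft_force"],s["tcp_pos"])
for k in range(1,12):
    q=p-EY*.003*k;bot.line_to([*q,.039],down(JY),.03);s=bot.state();f=s["ft_force"][:2]@EY
    print(k,w2j(s["tcp_pos"])*1000,f)
    if f>7: break
bot.open();bot.line_to([*q,.15],down(JY));s=bot.state();print(s["time_s"])
go(*j2w(.02,0),.25,JY);im,C=look("wrist","open");cv2.imwrite("pics/openc.png",cv2.resize(im[60:360,120:520],(800,600)))
```

```text
cup rim front [[0.6836 0.0563 0.09  ]] [[0.6797 0.0564 0.09  ]]
[0.6575 0.0406]
[1.2217 0.8112 0.0462]
0.2247580202801657 33.88429641723633 [-0.9063  0.567   2.5472] [0.6576 0.0407 0.0393]
1 [ 63.1305 202.6573] 1.1696023778889248
2 [ 63.1293 199.3943] 0.7164421432212942
3 [ 63.1258 197.1275] 1.9488769264135153
4 [ 63.1087 197.0821] 6.864490432960154
5 [ 63.1267 197.0229] 11.760574831393564
13.3333
```

View pics/openc.png

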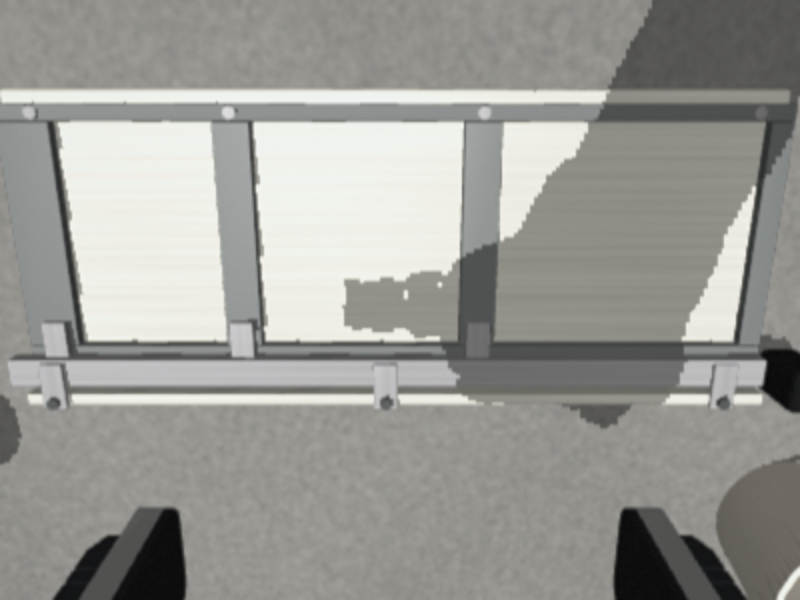

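The bar is open, stopped at 197 mm in jig y, with tongues over the rails at crop (56,339), (242,339) and (478,340). Now pick and place, starting with mid.

```bash
cat > pp.py <<'E'
from h import *
NY={"long":.1135,"mid":-.018,"short":-.1245};LEN={"long":.12,"mid":.095,"short":.07}
def find(n,g):
    for _ in range(2):
        bot.move_pose([*np.array(g)+[.02,0],.25],down(JY));im,C=look("wrist","f_"+n);s=seam(im,C,np.array(g),.006,LEN[n])
        if s is None: raise SystemExit(n+" not found")
        print(n,s); g=s[0]
    assert abs(s[2]-LEN[n]+.006)<.005,s
    return s
def pick_place(n,g):
    c,yaw,*_=find(n,g);ex=np.array([np.cos(yaw),np.sin(yaw)]);p=c+.042*ex
    bot.move_pose([*p,.10],down(yaw));bot.line_to([*p,.018],down(yaw),.1);bot.grasp(50);s=bot.state()
    print("grasp",s["opening"],s["grip_force"],s["ft_force"])
    bot.line_to([*p,.24],down(yaw),.2);s=bot.state();print("lifted",s["opening"],s["ft_force"])
    q=j2w(.018,NY[n]);bot.move_pose([*q,.2],down(JY));bot.line_to([*q,.05],down(JY),.15)
    bot.line_to([*q,.031],down(JY),.03);s=bot.state();print("down",s["tcp_pos"],s["ft_force"])
    bot.open();bot.line_to([*q,.2],down(JY),.2)
    check()
def check():
    bot.move_pose([*j2w(.02,0),.25],down(JY));im,C=look("wrist","chk")
    for n in NY:
        s=seam(im,C,j2w(-.024,NY[n]),.018,LEN[n])
        if s: print(n,"jig err mm",(w2j(s[0])-[-.024,NY[n]])*1000,np.degrees(s[1]-JY),"len",s[2],s[3])
    print(bot.state()["time_s"]);return im,C
E
python3 - <<'E'
from pp import *
pick_place("mid",(.3939,.1569))
E
```

```text
mid not found
```

View pics/f_mid.png

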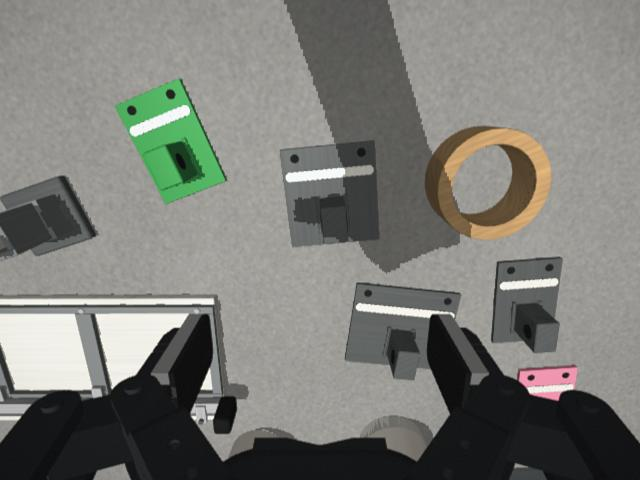

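The mid seam is plainly at (287–373, 170–176), with its right part shaded. I'll check the pixel values there.

Run:
```python
from pp import *
im=cv2.imread("pics/f_mid.png");print(im[171,340:380].tolist()[::3],im[160,350],im[100,370],im[190,300])
print(im[165:182,360].tolist())
for t in(90,100,112):
    m=(im.min(2)>t).astype(np.uint8);n,l,st,ce=cv2.connectedComponentsWithStats(m,connectivity=4);print(t,[(x.tolist()) for x in st if 250<x[0]<390 and 150<x[1]<190 and x[4]>60])
```

```text
[[249, 248, 247], [251, 250, 248], [146, 155, 156], [151, 159, 159], [153, 161, 162], [152, 160, 160], [153, 161, 162], [155, 163, 163], [149, 157, 158], [151, 159, 160], [152, 161, 162], [106, 110, 110], [73, 76, 75], [91, 95, 95]] [61 61 58] [91 93 94] [112 114 110]
[[76, 78, 77], [123, 129, 130], [148, 155, 156], [153, 161, 162], [152, 160, 161], [151, 160, 160], [150, 159, 159], [152, 161, 161], [153, 162, 162], [148, 156, 156], [108, 113, 113], [66, 68, 64], [61, 61, 59], [61, 61, 59], [62, 63, 60], [61, 62, 59], [62, 62, 60]]
90 [[378, 175, 13, 11, 61], [378, 187, 15, 26, 155]]
100 []
112 []
```

```bash
sed -i 's/min(2)>112/min(2)>130/; s/connectedComponents(m)/connectedComponents(m,connectivity=4)/' h.py
python3 - <<'E'
from pp import *
pick_place("mid",(.3939,.1669))
E
```

```text
mid (array([0.3934, 0.1663]), np.float64(0.04144825926715184), np.float64(0.08941260383125599), 0.011483742713928222, np.float64(0.0008175040200004594))
mid (array([0.3935, 0.1658]), np.float64(0.03783970526033601), np.float64(0.09028891751831249), 0.012405202865600587, np.float64(0.000413787724981571))
grasp 0.27392011013673884 50.092939138412476 [-0.4834  0.8995  5.5646]
lifted 0.2738586152922588 [-0.2584 -0.5383 -3.4964]
down [ 0.6001 -0.1801  0.0309] [-0.1721 -0.4213 -3.1485]
mid jig err mm [-0.1599 -0.3522] -0.28168784061641555 len 0.0901548376160437 0.0104393310546875
25.1417
```

Run:
```python
from pp import *
pick_place("long",(.5539,.235))
pick_place("short",(.5296,.3836))
cv2.imwrite("pics/placed.png",cv2.resize(cv2.imread("pics/chk.png")[60:360,120:520],(800,600)))
```

```text
long (array([0.5566, 0.2456]), np.float64(-0.16941016535328146), np.float64(0.11442760987417505), 0.011239970207214355, np.float64(0.010988928799692627))long not found
```

View pics/f_long.png

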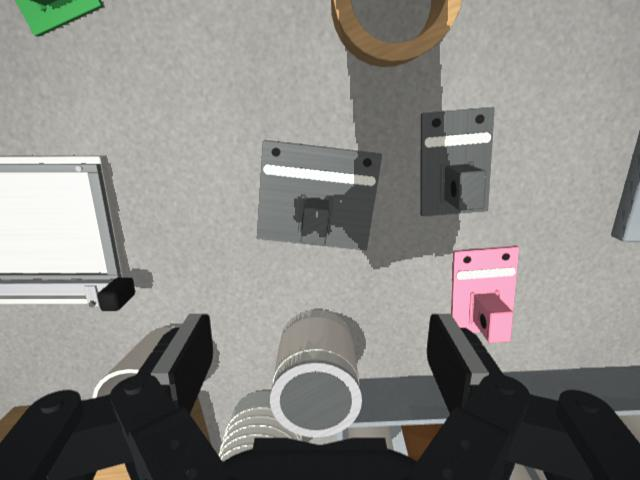

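The long seam is clear at (264–376, 167–182); the single threshold is fragile, so I'll try several.

Run:
```python
s=open('h.py').read()
s=s.replace('def seam(im,C,guess,z,L):','def seam(im,C,guess,z,L):\n    r=[q for q in (seam1(im,C,guess,z,L,t) for t in (125,130,135,140,145)) if q]\n    return max(r,key=lambda q:q[2]) if r else None\ndef seam1(im,C,guess,z,L,t):').replace('min(2)>130','min(2)>t')
open('h.py','w').write(s)
from h import *
im=cv2.imread("pics/f_long.png");C=cam("wrist");g=np.array([.5566,.2456])
for t in(125,130,135,140,145,150):print(t,seam1(im,C,g,.006,.12,t))
```

```text
125 None
130 None
135 (array([0.5564, 0.245 ]), np.float64(-0.1697884340837322), np.float64(0.11581042730261018), 0.011775711059570312, np.float64(0.0006338601731525597))
140 (array([0.5565, 0.245 ]), np.float64(-0.17045498115015298), np.float64(0.11574632983848897), 0.011508983612060547, np.float64(0.0005992803709221899))
145 (array([0.5565, 0.2451]), np.float64(-0.16992561099734751), np.float64(0.11424321724189097), 0.011474698066711427, np.float64(0.0005367612617824727))
150 (array([0.5565, 0.2451]), np.float64(-0.16900533189226366), np.float64(0.11417560628664727), 0.011276023864746094, np.float64(0.0005043541444873499))
```

Run:
```python
from pp import *
pick_place("long",(.5565,.245))
pick_place("short",(.5296,.3836))
cv2.imwrite("pics/placed.png",cv2.resize(cv2.imread("pics/chk.png")[60:360,120:520],(800,600)))
```

```text
long (array([0.5567, 0.2458]), np.float64(-0.1691599208700203), np.float64(0.11508784828402419), 0.01137264060974121, np.float64(0.0008719345419310248))
long (array([0.5566, 0.2454]), np.float64(-0.16932923343861828), np.float64(0.11515427933231256), 0.011315420150756835, np.float64(0.0004296055837322488))
grasp 0.2756015200662506 50.88731110095978 [0.1336 1.2261 2.9238]
lifted 0.275773082053281 [ 0.4132 -0.3202 -4.2211]
down [ 0.6075 -0.0489  0.0309] [ 0.1066  0.0927 -2.8414]
long jig err mm [-0.3084 -0.6589] -0.24494202488933678 len 0.1145414256868204 0.009489197731018067
mid jig err mm [-0.1857 -0.3659] -0.268757678855371 len 0.09013554361695324 0.010446167945861817
36.325
short (array([0.5296, 0.383 ]), np.float64(0.027034843146084387), np.float64(0.06469788041144092), 0.011162833213806152, np.float64(0.0005512744343269709))
short (array([0.5295, 0.3834]), np.float64(0.027856873074361774), np.float64(0.0655068434864493), 0.011843952178955078, np.float64(0.0003075819788390432))
grasp 0.2697221684550697 50.56800127029419 [-0.6137  0.0155  3.2677]
lifted 0.27352837691335585 [-0.4077 -0.6194 -3.3863]
down [ 0.594  -0.2865  0.0309] [-0.1523 -0.1815 -3.8048]
long jig err mm [-0.2846 -0.9687] -0.26202152192723815 len 0.11552297734363073 0.011379498481750489
mid jig err mm [-0.2082 -0.6299] -0.38050467397186166 len 0.09095465269330395 0.011378894805908204
short jig err mm [-0.1402 -0.9285] -0.2042663007875637 len 0.06668066856533322 0.01137840461730957
48.7167
```

View pics/placed.png

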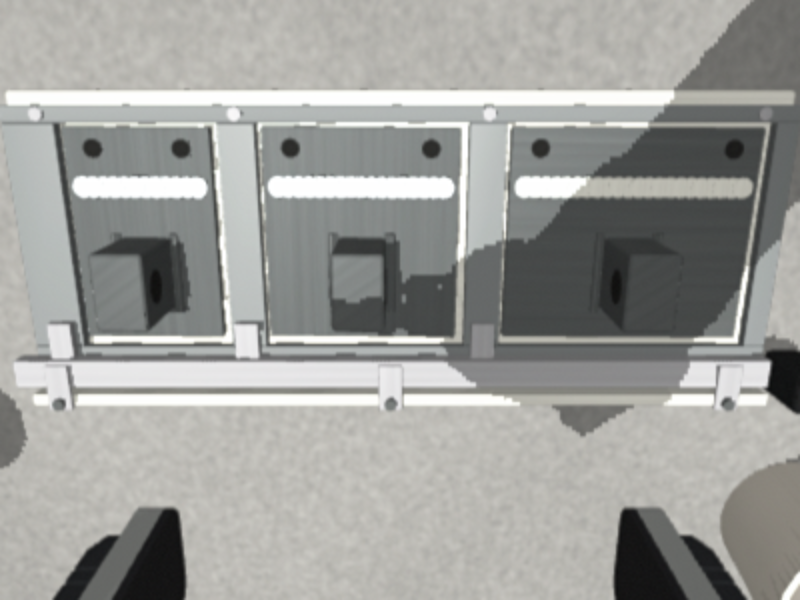

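All three plates are seated in their nests with seams forward. Next I'll slide the bar home, then look at the pen.

Run:
```python
from pp import *
y0=.197;p=j2w(.063,y0)
bot.move_pose([*p,.12],down(JY));bot.line_to([*p,.039],down(JY),.1);bot.grasp(30);s=bot.state();print(s["opening"],s["ft_force"])
for d in (.010,.018,.024,.026,.028,.030,.032,.034):
    bot.line_to([*j2w(.063,y0+d),.039],down(JY),.04);s=bot.state();f=s["ft_force"][:2]@EY
    print(d,w2j(s["tcp_pos"])*1000,f)
    if f<-9: break
q=s["tcp_pos"][:2];bot.open();bot.line_to([*q,.2],down(JY));print(bot.state()["time_s"])
check()
go(.46,-.131,.32,JY);im,C=look("wrist","pen")
u=proj(C,[.4245,-.131,.162])[0];print(u);u=u.astype(int)
x0,y0=max(u[0]-75,0),max(u[1]-60,0)
cv2.imwrite("pics/penc.png",cv2.resize(im[y0:y0+150,x0:x0+200],(800,600),interpolation=cv2.INTER_CUBIC));print(x0,y0)
```

```text
0.23010087992422787 [-0.0552  0.0872  2.9827]
0.01 [ 63.0648 208.1901] -0.16188072063483377
0.018 [ 63.0557 216.3272] 0.45714234386050645
0.024 [ 63.0734 222.5655] 0.4659497252212493
0.026 [ 63.0612 224.0736] -1.1734246579331353
0.028 [ 63.0446 225.1609] -2.8573604366769816
0.03 [ 63.0546 225.175 ] -5.340590253515509
0.032 [ 63.0789 225.237 ] -8.149828401149424
0.034 [ 63.0814 225.1871] -12.039186980247772
55.4083
long jig err mm [-0.2354 -0.9203] -0.3080235323933902 len 0.11539438645433248 0.011369772911071777
mid jig err mm [-0.2802 -0.5462] -0.3117614777997078 len 0.09085757818698506 0.011501299858093261
short jig err mm [-0.1774 -1.1312] -0.2581469729147817 len 0.06594107709096586 0.011358157157897949
56.3917
[315.0806 171.505 ]
240 111
```

View pics/penc.png

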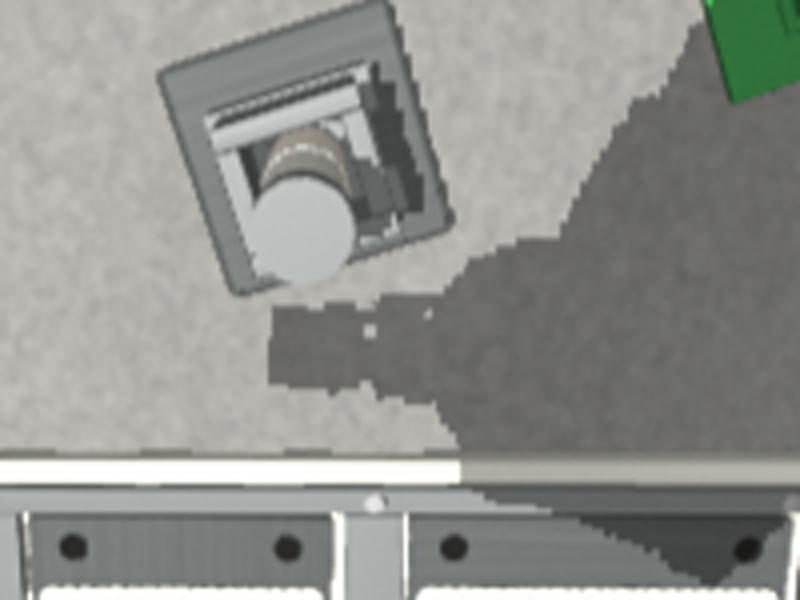

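The bar is locked (28 mm stroke to its stop). The pen's tail centre is at crop (304,231). The stand's foot corners are at about (163,72), (385,0), (450,222) and (235,293).

Run:
```python
from pp import *
C=cam("wrist");f=lambda u,z:ray(C,[[240+u[0]/4,111+u[1]/4]],z)[0]
t=f((304,231),.162);b=f((308.5,147),.012);print("tail",t,"foot",b)
print("foot sides",[np.linalg.norm(f(a,.012)-f(c,.012)) for a,c in(((163,72),(235,293)),((235,293),(450,222)))])
for y in(JY+np.pi/2,JY-np.pi/2): print(bot.inverse_kinematics([*t[:2],.099],down(y)),bot.inverse_kinematics([*j2w(-.024,-.16),.105],down(y)))
```

```text
tail [ 0.4224 -0.1309  0.162 ] foot [ 0.421  -0.1309  0.012 ]
foot sides [np.float64(0.06655976234378509), np.float64(0.06718509312577757)]
[ 1.2624  0.7152 -1.2988  2.1452  0.8653  0.9787  2.5507] [-0.3081  1.096   1.3492  1.7235 -1.118   1.3049 -1.898 ]
[-0.7151  0.6382  1.2168  2.1998 -0.8138  0.8769  0.9632] [-0.277   0.9924  1.233   1.7227 -1.0079  1.2057  1.1812]
```

Run:
```python
from pp import *
Y=JY-np.pi/2;p=np.array([.4218,-.1309])
bot.move_pose([*p,.25],down(Y));bot.line_to([*p,.099],down(Y),.1);print(bot.state()["ft_force"])
bot.grasp(40);s=bot.state();print(s["opening"],s["grip_force"],s["ft_force"],s["tcp_pos"])
bot.line_to([*p,.30],down(Y),.12);s=bot.state();print(s["opening"],s["ft_force"],s["time_s"])
im,C=look("wrist","nib");T=R.from_quat(s["tcp_rot"]).as_matrix();tip=s["tcp_pos"]+T@[0,0,.087];u=proj(C,tip)[0];print("tip expect",u,tip)
cv2.imwrite("pics/nibc.png",im)
```

```text
[1.2148 0.8103 0.6183]
0.22242679490007264 38.89488101005554 [-0.5198  0.3317  3.0492] [ 0.4219 -0.1309  0.0991]
0.22409771188973931 [ 0.2087  0.2896 -0.6315] 64.3667
tip expect [320.7061 245.0365] [ 0.4217 -0.131   0.2129]
```

View pics/nibc.png

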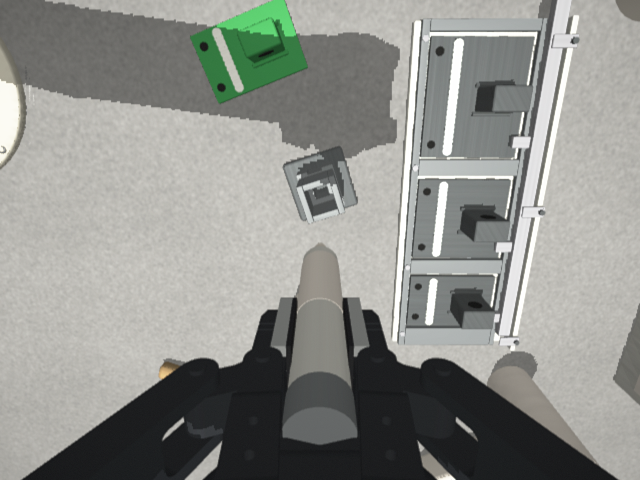

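The nib tip is at (320,243) against (320.7,245) expected, so the pen is held straight. I'll remeasure the seams in this wrist orientation, where the tip check confirms the lateral calibration.

Run:
```python
from pp import *
import json
Y=JY-np.pi/2;out={}
bot.move_pose([*j2w(-.024,.06),.28],down(Y))
for n in NY:
    q=j2w(-.024,NY[n]-.05);bot.line_to([*q,.25],down(Y),.2);im,C=look("wrist","s_"+n)
    s=seam(im,C,j2w(-.024,NY[n]),.018,LEN[n])
    print(n,(w2j(s[0])-[-.024,NY[n]])*1000,np.degrees(s[1]-JY),s[2:4],"px",proj(C,[*s[0],.018]));out[n]=[*s[0],s[1]]
json.dump(out,open("seams.json","w"));
f=[]
for _ in range(10): bot.pause(.05);f.append(bot.state()["ft_force"])
print(np.mean(f,0),np.std(f,0),bot.state()["time_s"])
```

```text
Traceback (most recent call last):
TypeError: 'NoneType' object is not subscriptable
```

Run:
```python
from pp import *
im=cv2.imread("pics/s_long.png");C=cam("wrist");u=proj(C,[*j2w(-.024,.1135),.018])[0];print(u)
for t in(100,130,145,170,190,210):
    n,l,st,ce=cv2.connectedComponentsWithStats((im.min(2)>t).astype(np.uint8),connectivity=4)
    print(t,[(st[k].tolist(),ce[k].round(1).tolist()) for k in range(1,n) if st[k][4]>60 and np.hypot(*(ce[k]-u))<80])
print(im[int(u[1]),int(u[0])-25:int(u[0])+26].min(1).tolist())
```

```text
[319.9647 145.3084]
100 [([0, 0, 640, 480, 213924], [309.2, 208.1])]
130 [([0, 0, 640, 480, 162508], [281.5, 213.4])]
145 []
170 [([289, 76, 118, 109, 689], [370.7, 106.0]), ([316, 84, 10, 122, 1083], [320.7, 145.3])]
190 [([274, 113, 15, 21, 167], [280.6, 125.0]), ([316, 171, 10, 35, 295], [320.3, 189.2])]
210 [([275, 114, 6, 18, 86], [277.7, 123.1]), ([316, 172, 10, 34, 281], [320.3, 189.5])]
[71, 72, 72, 73, 77, 76, 72, 70, 73, 71, 73, 72, 73, 74, 73, 73, 71, 72, 72, 74, 70, 82, 144, 184, 185, 184, 184, 184, 183, 183, 186, 178, 97, 70, 72, 72, 73, 72, 72, 73, 73, 73, 73, 72, 73, 75, 72, 70, 70, 72, 72]
```

View pics/s_long.png

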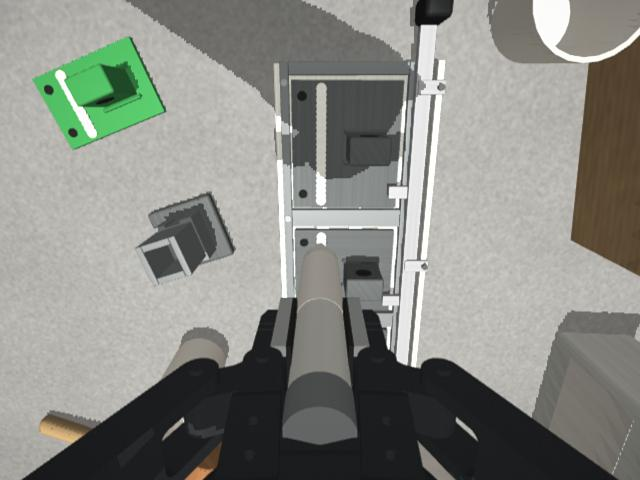

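The seam is a clean stripe at columns 316–325, rows 84–205, directly in line with the pen tip. I'll extend the thresholds and rerun.

```bash
sed -i 's/(125,130,135,140,145)/(125,135,145,155,165,172)/' h.py
python3 - <<'E'
from pp import *
import json
Y=JY-np.pi/2;out={}
for n in NY:
    q=j2w(-.024,NY[n]-.05);bot.line_to([*q,.25],down(Y),.2);im,C=look("wrist","s_"+n)
    s=seam(im,C,j2w(-.024,NY[n]),.018,LEN[n])
    if s is None: print(n,"none");continue
    print(n,(w2j(s[0])-[-.024,NY[n]])*1000,np.degrees(s[1]-JY),s[2:4],"px",proj(C,[*s[0],.018]));out[n]=[*s[0],s[1]]
json.dump(out,open("seams.json","w"));
f=[]
for _ in range(10): bot.pause(.05);f.append(bot.state()["ft_force"])
print(np.mean(f,0),np.std(f,0),bot.state()["time_s"])
E
```

```text
long [-0.37   -1.1602] -0.27205236003615396 (np.float64(0.11469923680736643), 0.01112852954864502) px [[318.8445 146.0925]]
mid [-0.1604 -2.5288] 0.15034085633116603 (np.float64(0.092335294466721), 0.01748668098449707) px [[319.8552 149.0129]]
short [10.1337 58.0198] 87.13123352978758 (np.float64(0.07885116242057087), 0.012563053131103516) px [[330.883   82.1922]]
[-0.1121  0.1673 -0.4958] [0.6648 0.632  0.5232] 67.9167
```

```bash
sed -i 's/return max(r,key=lambda q:q\[2\])/return min(r,key=lambda q:abs(q[2]-L+.005)+q[3])/' h.py
python3 - <<'E'
from pp import *
import json
Y=JY-np.pi/2;out={}
for n in ("short","mid","long"):
    q=j2w(-.024,NY[n]-.05);bot.line_to([*q,.25],down(Y),.2);im,C=look("wrist","s_"+n)
    s=seam(im,C,j2w(-.024,NY[n]),.018,LEN[n])
    if s is None: print(n,"none");continue
    print(n,(w2j(s[0])-[-.024,NY[n]])*1000,np.degrees(s[1]-JY),s[2:4]);out[n]=[*s[0],s[1]]
json.dump(out,open("seams.json","w"))
print(bot.state()["time_s"])
E
```

```text
short [-0.2845 -1.0829] -0.6923133513854337 (np.float64(0.06386735829946899), 0.008883670806884765)
mid [-0.3273 -0.8595] -0.49090782435600855 (np.float64(0.08897251489015756), 0.008991755485534669)
long [-0.3737 -1.2433] -0.33682762822916434 (np.float64(0.11488400875456467), 0.009077140808105469)
69.8083
```

Seam positions agree across both views to about 0.3 mm. Drawing now, in the order long, mid, short.

```bash
cat > draw.py <<'E'
from pp import *
import json
S=json.load(open("seams.json"));Y=JY-np.pi/2;yaw=JY-np.radians(.35);ey=np.array([-np.sin(yaw),np.cos(yaw)])
ZT=.018+.0871
def fz():
    f=[]
    for _ in range(6): bot.pause(.03);f.append(bot.state()["ft_force"][2])
    return np.mean(f)
def draw(n,press=.002):
    c=np.array(S[n][:2]);h=LEN[n]/2-.007;a=c+h*ey;b=c-h*ey
    bot.line_to([*a,ZT+.06],down(Y),.2);bot.line_to([*a,ZT+.004],down(Y),.08);f0=fz()
    bot.line_to([*a,ZT-press],down(Y),.03);f1=fz();s1=bot.state()["tcp_pos"]
    bot.line_to([*b,ZT-press],down(Y),.02);f2=fz();s2=bot.state()["tcp_pos"]
    bot.line_to([*b,ZT+.06],down(Y),.1)
    print(n,"f",f0,f1-f0,f2-f0,"z",s1[2]-ZT,s2[2]-ZT,"jig",w2j(s1)*1000,w2j(s2)*1000,bot.state()["time_s"])
E
python3 -c "
from draw import *
draw('long')"
```

```text
long f -0.5521654008255311 0.8603967645300717 1.0003965819115526 z -0.001921030079538047 -0.0020062467776411352 jig [-24.0174 165.2775] [-24.6943  59.2932] 78.6417
```

The press force is 0.9–1.0 N, as intended. I'll check the mark before continuing.

Run:
```python
from draw import *
bot.line_to([*j2w(-.024,.0635),.25],down(Y),.2);im,C=look("wrist")
cv2.imwrite("pics/d1.png",cv2.resize(im[60:240,250:450],(667,600),interpolation=cv2.INTER_CUBIC))
```

```text
(no output)
```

View pics/d1.png

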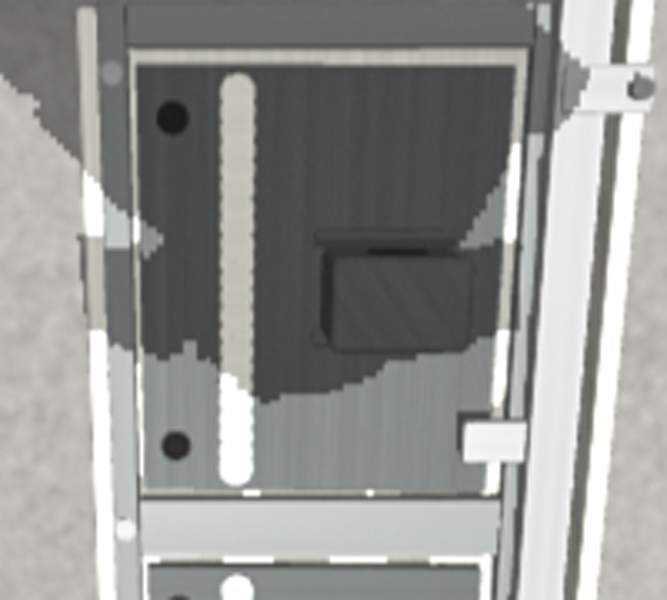

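The simulator shows no paint, but the geometry is right, the plate sits undisturbed and the tongue is over its rear edge. On to mid and short, then return the pen.

Run:
```python
from draw import *
draw('mid');draw('short')
p=[.4218,-.1309]
bot.line_to([*j2w(-.024,-.15),.30],down(Y),.15);bot.line_to([*p,.30],down(Y),.2)
bot.line_to([*p,.19],down(Y),.15);f0=fz();bot.line_to([*p,.0995],down(Y),.05);s=bot.state();print(f0,s["ft_force"],s["tcp_pos"])
bot.open();bot.pause(.3);bot.line_to([*p,.28],down(Y),.15)
check();go(.46,-.131,.32,JY);im,C=look("wrist","end")
cv2.imwrite("pics/endc.png",im);print(proj(C,[.4224,-.1309,.162]),bot.state()["time_s"])
```

```text
mid f -0.35014973759077256 0.5305426915923788 0.37186253025867333 z -0.0018947291001872868 -0.0020111392023859365 jig [-23.9928  21.6514] [-24.584  -59.3425] 86.6583
short f -1.0277620914695684 1.100223463740481 1.2320139743127072 z -0.00187989797564532 -0.00200698485518179 jig [-24.0228 -97.6208] [ -24.4715 -153.5609] 92.5167
-0.7765016617281022 [ 0.0571  0.671  -0.8969] [ 0.422  -0.1309  0.0997]
long jig err mm [-0.3196 -0.3182] -0.1816716245147471 len 0.11460867844530137 0.010446149826049805
mid jig err mm [-0.0965 -0.5815] -0.26029905575501344 len 0.08925535383678336 0.010445115089416503
short jig err mm [-0.1216 -1.0325] -0.1522802232098864 len 0.06495562574340011 0.009502931594848633
104.4667
[[316.5127 169.6078]] 105.2083
```

View pics/endc.png

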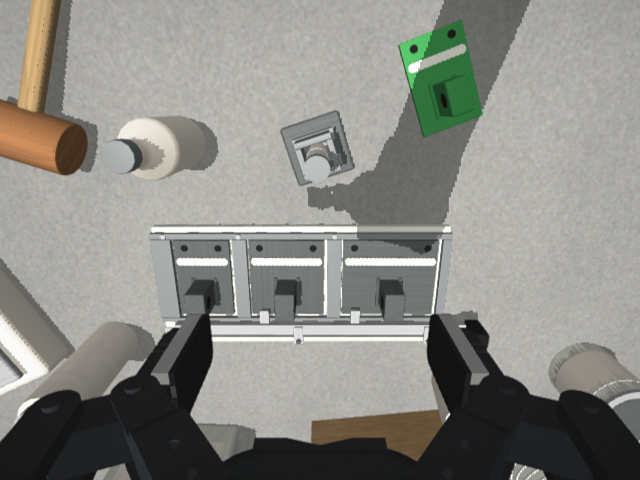

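The pen stands in its stand with its tail at (317,165), the plates are locked in the jig, and nothing else has moved. Handing in.

```bash
python3 -c "
from bench import bot
print(bot.finish_job())"
```

```text
the job is handed in; nothing more can be done
None
```

The job is handed in at about 105 s, verdict not shown: all three plates are locked in the jig, the pen went along each seam (long, mid, short), and it is back in its stand; the simulator shows no paint, so coverage rests on measured position and force, with mid reading lightest (0.4–0.5 N against about 1 N).

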